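Centre-punch a drawer front for its new pull

TASK

Take the brass automatic centre punch out of its wooden block, put its nose down into the red-ringed guide hole of the marking template, and press it straight down on the drawer front until its spring trips with a snap, without ramming it hard. Then put the punch back upright in its block, fully home, let go, and leave the loose pull handle, the screwdriver and the mug where they are.

Things in the scene. Friction and masses are not known exactly. Their poses are not given: they have to be found in the camera images.
- punch_grip (a point): centre of the brass handle (22 mm diameter, from 30 mm below to 30 mm above this point) of the loose automatic centre punch, about 155 g, 128 mm long, round about its own z axis. A red end cap (20 mm) ends 38 mm above; the handle's flat lower shoulder is 30 mm below. It starts upright, tip down, in the wooden block, its shoulder resting on the block's top.
- punch_tip (a point): point of the punch's pin, 90 mm below punch_grip while the pin is out. Below the shoulder come a steel nose (10 mm diameter, 42 mm long, its last 9 mm tapering to 6.4 mm) and then the pin (5 mm diameter, pointed, standing 18 mm out of the nose at rest)
- pin (a joint): how far the pin is pushed up into the nose, m: 0 fully out, 0.011 at its hard stop. The force needed climbs from about 5 N to a peak of about 11 N at 5 to 6 mm; there the spring trips, the force falls to about 5 N at 9 to 10 mm, and past 11 mm the hard stop makes it rise steeply. Tripped from 7 mm on. It springs back out when unloaded.
- template: fixed aluminium marking template, a bridge 56 mm (its x) by 200 mm (its y), 60 mm high, standing astride the white drawer front. Its origin is at worktop level under the guide hole; two dark screw heads, 18 mm wide and 5 mm high, lie on its top 89 mm either side of the hole.
- guide (a point): centre of the mouth of the guide hole on the template's top, red ring around it (27 mm over all, 2 mm high). Vertical through hole, 13 mm diameter, 18 mm deep, rim chamfered 2 mm. The rigid drawer front lies 30 to 44 mm under this point, different each time and not measured: feel for it with the punch. Over 30 N on the pin, or between punch and template, does damage.
- stand_hole (a point): centre of the mouth of the hole in the top of the fixed wooden block (62 x 62 mm, 66 mm high); vertical through hole, 13 mm diameter, rim chamfered 2 mm. Punch fully home: its shoulder flat on the block, punch_grip 30 mm above this point.
- pull_mid (a point): centre of a loose white plastic pull handle (116 x 14 x 30 mm, long axis its x) lying on the drawer front beyond the template; to be left alone
- driver: loose screwdriver lying on the worktop on one side of the wooden block; to be left alone
- mug_mid (a point): centre of a loose blue mug (76 mm wide, 85 mm high, handle at its +y) near the wooden block; to be left alone
Mind the look-alikes: they are no part of the job. Several things look just like the template: the one meant starts farthest from the robot's base.

How it is judged (in metres and radians):
On the way, in this order (a step that is already met when the one before it is completed fails the run):
1. the nose of the punch is in the template's guide hole (horizontal distance between punch_tip and guide below 0.004 m and z of punch_tip in the frame of guide below -0.02 m and value of joint pin below 0.004 m), for 0.05 s.
2. pressed straight down in the guide until the spring trips (value of joint pin above 0.007 m and horizontal distance between punch_tip and guide below 0.003 m and z of punch_tip in the frame of guide below -0.026 m and angle between punch_grip's own z axis and vertical below 0.12 rad), for 0.02 s.
At the end, for the whole second after the job is handed in: the punch stands in its wooden block upright (within 0.1 rad), its handle centre within 6 mm of the hole's axis and 30 mm (+-3 mm) above the hole's mouth, the pin sprung out again (under 2 mm in), nothing touched by the robot (horizontal distance between punch_grip and stand_hole below 0.006 m and z of punch_grip in the frame of stand_hole between 0.027 and 0.033 m and angle between punch_grip's own z axis and vertical below 0.1 rad and value of joint pin below 0.002 m).
It fails at once if more than 30 N on the punch's pin (rammed) (contact force between pin and anything else above 30 N).
It fails at once if more than 30 N between punch and template (contact force between punch and template above 30 N).
It fails at once if the loose pull handle moved more than 15 mm (distance of pull_mid from where it was at the start of the episode above 0.015 m).
It fails at once if the screwdriver moved more than 15 mm (distance of driver from where it was at the start of the episode above 0.015 m).
It fails at once if the mug moved more than 15 mm (distance of mug_mid from where it was at the start of the episode above 0.015 m).
It also fails if it takes over 54 s, if anything falls off the work surface, if the arm or the gripper's body presses on something with over 40 N, if the wrist force passes 120 N, or if a joint passes its speed limit or range.

ROBOT

A 6-joint arm with a two-finger parallel gripper is mounted at the origin on the work surface. World frame = base frame: x ahead of the robot, y to its left, z up, the work surface at z = 0. Lengths are in mm, angles in rad, forces in N, time in s.
With the tool pointing down it reaches from about 350 to 775 mm from the base axis. Payload 7.3 kg.
Tool frame: the origin (TCP) lies at the very end of the fingers, on their centre line; the grasp point (between the pads) lies 19 mm behind it (bot.grip_point_offset is the distance from the TCP to the grasp point, in mm); z points along the fingers, y is the line along which they close (so a half turn about z gives the same grasp; the last joint's range is limited). The gripper opens to 92 mm and grips with 3 to 60 N. Pads are 19 mm wide; open, the fingers measure 130 mm over their backs; the gripper's body (75 mm by 190 mm) begins 47 mm behind the grasp point.
Start: joints at [-1.441, 0.342, 1.524, -0, 1.275, -0.146], TCP at [142.988, -505.172, 226.741] pointing down, gripper open.
Joint ranges: [-2.53, 2.53], [-0.77, 2.02], [0.04, 2.7], [-1, 4.14], [0.28, 2.66], [-3.11, 3.11]. Speed limits (rad/s): [2.57, 2.57, 3.14, 3.14, 3.14, 3.14].

INTERFACE

Orientations are given as [roll, pitch, yaw] about the fixed x, y, z axes, in that order (R = Rz(yaw) Ry(pitch) Rx(roll)).
In Python, from plant import bot gives the robot as it stands. The module is installed in compiled form; this text tells all that it offers.
- The arm moves only by the shell command python3 -m jog 'ROWS' [OPENING]. ROWS is JSON, a list of rows, each a list of 6 numbers: the shift along the tool's x, y, z in mm, then the turn, a rotation vector about the tool's x, y, z in rad. In form: [[dx, dy, dz, rx, ry, rz], ...]. A call has 1 to 12 rows; each row shifts and turns the commanded pose from where the row before left it, along the tool's axes as they then stand; what a row does not reach is not made up. A row lasts 1/10 s, in which the tool goes at most 50 mm and 8.59 degrees, less where a joint would pass 70% of its speed; a pose out of reach is approached as far as the arm can. A call with a gripper value outside its range is refused whole. OPENING is the opening in per cent of the stroke, from 0 (shut) to 100 (fully open), set as the call begins (- or left out, the last holds). The fingers move at their own pace and stop on an object; the grip force is fixed at half the most. Time passes only in rows, so rows that do not move let the fingers close. It gives the time, the measured TCP pose, the force, the opening and the grip force at its end, in the units of the state.
- bot.get_obs(): the state, without advancing time (a new reading comes with each control period).
- bot.capture(name): name is "side" or "top"; returns the picture (384x512x3 uint8, red, green, blue); there is no depth.
- bot.camera_model(name): a dict with "fx", "fy", "cx", "cy" (pixels), "position" and "orientation" of the camera in the world. Camera axes: x right, y down, z forward; pixel columns grow to the right and rows downward; lengths in mm; the calibration is good to about 2 mm. A picture is of the moment at which its call begins. camera_model takes no time and is no camera call.
- bot.close_job(): hands the job in; it is judged then, once.
Trained networks look in the newest picture that a camera, given by its name, has taken for a name from the list of things; names that differ only in an ending like _2 or _b are one class to them, and where a whole thing is asked for, a point or a joint stands for the part that bears it (a point fixed in the world has none). Each returns a list of dicts, best first, with "p" (0 to 1); they miss things now and then, are a little off and sometimes report something else, mostly with a low value. They report only what shows in the picture. A call takes as long as a camera call. They do not tell look-alikes from the thing itself.
- bot.outline_of(target, camera): "mask" (384x512 bool, what is visible of it) and "pixel" ([column, row] in pixels, amid what is visible of it).
The state is a dict: "time": time; "joint_positions": joint angles; "dq": joint speeds; "tau": joint torques, N m; "tool_pos": TCP position; "tcp_rot": TCP orientation; "contact_force": force on the tool from outside, world axes, zero at the start; "moment": the same for the moment, N m; "grip_width": finger opening in mm; "finger_force": force on a finger pad.
Only numpy, scipy, OpenCV 4.12 (cv2) and the standard library are available. Lean on these libraries where they do the work, as an engineer would, in place of code of your own. Each camera call takes 0.05 s, during which the arm holds its last target. There are 200 camera calls.

## Working session

There is one attempt and no reset: what is moved stays moved. The work goes in short steps, Python scripts to look and compute and a shell command to move; the robot and the scene stay as the last step left them, time stands still between calls to the robot, and variables do not carry over. Pictures are saved under pics/ and viewed, at most 10 in all, crops included, and the job is handed in when it is done.

```bash
mkdir -p pics; cat > h.py <<'E'
import numpy as np, cv2
from scipy.spatial.transform import Rotation as R
from plant import bot
def ray(cam,px):
    m=bot.camera_model(cam); o=np.array(m["orientation"],float)
    Rm=o if o.shape==(3,3) else R.from_euler('xyz',o).as_matrix()
    d=Rm@np.array([(px[0]-m["cx"])/m["fx"],(px[1]-m["cy"])/m["fy"],1.]); return np.array(m["position"],float),d
def at_z(cam,px,z):
    p,d=ray(cam,px); return p+d*(z-p[2])/d[2]
def proj(cam,P):
    m=bot.camera_model(cam); o=np.array(m["orientation"],float)
    Rm=o if o.shape==(3,3) else R.from_euler('xyz',o).as_matrix()
    c=Rm.T@(np.array(P,float)-np.array(m["position"])); return np.array([c[0]/c[2]*m["fx"]+m["cx"],c[1]/c[2]*m["fy"]+m["cy"]])
def save(cam,name,crop=None,s=1):
    im=bot.capture(cam)[:,:,::-1]
    if crop: x0,y0,x1,y1=crop; im=im[y0:y1,x0:x1]
    cv2.imwrite("pics/"+name,cv2.resize(im,None,fx=s,fy=s,interpolation=cv2.INTER_CUBIC))
E
python3 - <<'E'
from h import *
import json
for c in("top","side"):
    print(bot.camera_model(c)); 
a=bot.capture("top")[:,:,::-1];b=bot.capture("side")[:,:,::-1]
cv2.imwrite("pics/a.png",a);cv2.imwrite("pics/b.png",b)
for c in("top","side"):
  for t in("punch_grip","template","stand_hole","mug_mid","driver"):
    try: print(c,t,[(round(r["p"],2),np.round(r["pixel"]),int(r["mask"].sum())) for r in bot.outline_of(t,c)])
    except Exception as e: print(t,e)
o=bot.get_obs();print(o)
E
```

```text
{'fx': 364.9172881326002, 'fy': 364.9172881326002, 'cx': 259.0258748505073, 'cy': 188.5961790471242, 'position': array([ 332.63454399,   -4.58253398, 1144.27931742]), 'orientation': array([-2.9962801 , -0.01587892, -1.5453874 ])}
{'fx': 406.0449842759491, 'fy': 406.0449842759491, 'cx': 257.7727902726827, 'cy': 195.52382562062087, 'position': array([274.18087143, 842.97500825, 749.53609943]), 'orientation': array([-2.23097983,  0.01839426, -2.92080425])}
top punch_grip [(0.53, array([201., 179.]), 64)]
top template [(0.95, array([346., 282.]), 1390), (0.93, array([152., 273.]), 1500), (0.86, array([308., 176.]), 1281)]
top stand_hole [(0.88, array([204., 185.]), 412)]
top mug_mid [(0.91, array([199., 139.]), 703)]
top driver [(0.59, array([223., 216.]), 326)]
side punch_grip [(0.64, array([230., 225.]), 200), (0.35, array([278., 240.]), 395)]
side template [(0.8, array([341., 314.]), 2680), (0.56, array([249., 178.]), 998), (0.46, array([348., 146.]), 100)]
side stand_hole [(0.84, array([232., 246.]), 932)]
side mug_mid [(0.57, array([176., 239.]), 1309)]
side driver [(0.58, array([276., 238.]), 318)]
{'time': 0.6, 'joint_positions': array([-1.44100206e+00,  3.42000921e-01,  1.52410580e+00,  2.07800879e-05,
        1.27541542e+00, -1.46040029e-01]), 'dq': array([ 8.99556472e-05,  1.63830778e-04, -9.10761681e-04,  1.91469248e-04,
       -3.27731493e-04,  1.05642933e-03]), 'tau': array([-1.19461056e-03, -4.30932462e+01, -2.44395822e+01,  7.17097870e-02,
        4.84070729e-02, -5.83494256e-06]), 'tool_pos': array([ 142.9925975 , -505.16436289,  226.73800113]), 'tcp_rot': array([ 3.14152000e+00, -9.40807577e-06,  2.75828253e-01]), 'contact_force': array([ 1.28552986,  0.27126582, -0.59341616]), 'moment': array([-0.00662257,  0.03255626,  0.03826638]), 'finger_force': 0.0, 'grip_width': 92.0528494231588}
```

View pics/a.png

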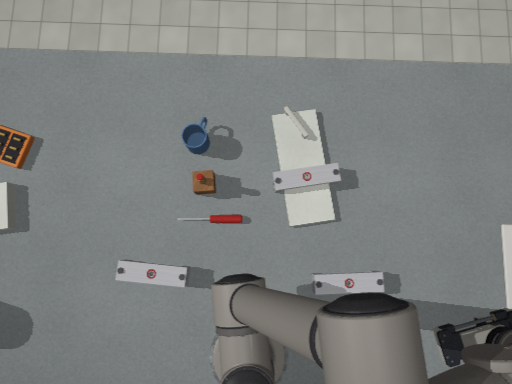

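View pics/b.png

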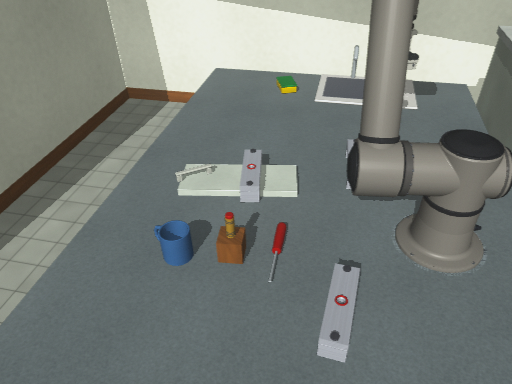

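Templates in top view: (307,176), (152,273) and (349,283). The one at (307,176) stands astride the white drawer front and is farthest from the base (the base is at about (250,355)). I'll measure it and check with one crop.

```bash
cat >> h.py <<'E'
def red(cam,box,im=None):
    im=bot.capture(cam) if im is None else im
    f=im.astype(int); m=(f[...,0]>110)&(f[...,1]<0.5*f[...,0])&(f[...,2]<0.5*f[...,0])
    k=np.zeros_like(m); x0,y0,x1,y1=box; k[y0:y1,x0:x1]=m[y0:y1,x0:x1]
    y,x=np.nonzero(k); return np.array([(x.min()+x.max())/2,(y.min()+y.max())/2]),np.array([x.mean(),y.mean()]),len(x)
def tri(pa,pb):
    (o1,d1),(o2,d2)=ray("top",pa),ray("side",pb)
    A=np.c_[d1,-d2]; t=np.linalg.lstsq(A,o2-o1,rcond=None)[0]
    p,q=o1+t[0]*d1,o2+t[1]*d2; return (p+q)/2,np.linalg.norm(p-q)
E
python3 - <<'E'
from h import *
a=bot.capture("top");b=bot.capture("side")
for n,x in dict(far=(307,176),l=(152,273),r=(349,283)).items():
    p=at_z("top",x,60); print(n,np.round(p),np.hypot(*p[:2]).round())
g1=red("top",(297,166,317,186),a);g2=red("side",(240,158,262,175),b)
print("ring",g1,g2,tri(g1[1],g2[1]),at_z("top",g1[1],61),at_z("side",g2[1],61))
c1=red("top",(190,170,212,190),a);c2=red("side",(220,208,240,222),b)
print("cap",c1,c2,tri(c1[1],c2[1]),at_z("top",c1[1],134))
# ring ground check: template outline, stand & mug & pull & driver
for t,z in(("template",60),("stand_hole",66),("driver",10),("mug_mid",60),("pull_mid",40)):
    for r in bot.outline_of(t,"top"):
        rc=cv2.minAreaRect(np.argwhere(r["mask"])[:,::-1].astype(np.float32)); bx=cv2.boxPoints(rc)
        print(t,round(r["p"],2),[np.round(at_z("top",q,z)[:2]).tolist() for q in bx])
A=a[80:240,170:370,::-1]; B=b[140:290,140:310,::-1]
A=cv2.resize(A,(500,400),interpolation=2)
cv2.imwrite("pics/c.png",A)
cv2.imwrite("pics/d.png",cv2.resize(b[140:290,150:310,::-1],(640,600),interpolation=2))
E
```

```text
far [ 534. -162.   60.] 558.0
l [237. 285.  60.] 371.0
r [ 222. -286.   60.] 362.0
ring (array([306.5, 176. ]), array([306.06666667, 175.86666667]), 15) (array([250.5, 166. ]), array([250.73333333, 166.        ]), 15) (array([ 534.22421579, -158.91421231,   61.00356531]), np.float64(0.31512614449579585)) [ 534.38349022 -158.89593476   61.        ] [ 534.06208239 -158.90476117   61.        ]
cap (array([199. , 176.5]), array([199.22857143, 176.42857143]), 35) (array([228.5, 215. ]), array([228.5  , 215.125]), 48) (array([511.48247226, 152.42468049, 129.10752824]), np.float64(0.13685635535655907)) [510.68880662 151.68078015 134.        ]
template 0.93 [[216.0, 388.0], [277.0, 387.0], [259.0, 178.0], [198.0, 182.0]]
template 0.86 [[544.0, -54.0], [581.0, -256.0], [518.0, -265.0], [481.0, -64.0]]
template 0.7 [[248.0, -177.0], [261.0, -387.0], [201.0, -388.0], [188.0, -180.0]]
stand_hole 0.92 [[542.0, 185.0], [544.0, 113.0], [471.0, 110.0], [469.0, 181.0]]
driver 0.79 [[410.0, 221.0], [415.0, 32.0], [393.0, 32.0], [388.0, 220.0]]
mug_mid 0.86 [[697.0, 230.0], [711.0, 152.0], [601.0, 132.0], [588.0, 209.0]]
pull_mid 0.75 [[750.0, -84.0], [762.0, -99.0], [671.0, -170.0], [659.0, -156.0]]
pull_mid 0.3 [[550.0, -52.0], [586.0, -263.0], [519.0, -271.0], [484.0, -62.0]]
```

View pics/c.png

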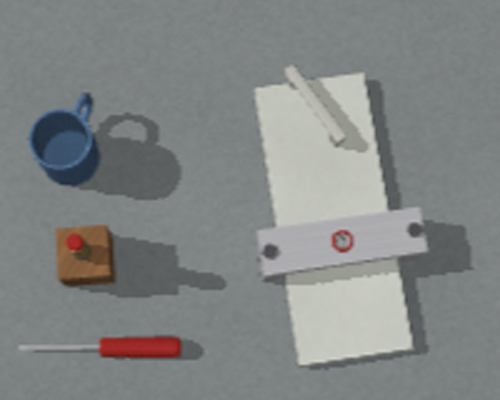

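The crop confirms it. The template with its ring at crop (342,240) bridges the white drawer front, with the pull handle beyond it. It is 558 mm from the base, against 371 and 362 mm for the look-alikes. The punch axis is at about (511,152) and the guide at about (534,-159). Now I'll go above the punch.

```bash
python3 -m jog '[[40,30,0,0,0,0.138],[40,0,0,0,0,0.138],[45,-10,0,0,0,0],[45,-10,0,0,0,0],[40,-30,0,0,0,0],[40,-30,0,0,0,0],[30,-38,0,0,0,0],[30,-38,0,0,0,0],[20,-44,0,0,0,0],[20,-44,0,0,0,0],[0,-48,0,0,0,0],[0,-48,0,0,0,0]]' 60
```

```text
time: 2.15
tool_pos: [499.5, -175.7, 226.5]
tcp_rot: [-3.141, 0.0, 0.0]
contact_force: [0.6, 0.2, 0.3]
grip_width: 54.8
finger_force: 0.0
```

```bash
python3 -m jog '[[2,-46,0,0,0,0],[2,-46,0,0,0,0],[2,-46,0,0,0,0],[2,-46,0,0,0,0],[2,-46,0,0,0,0],[2,-46,0,0,0,0],[0,-30,0,0,0,0],[0,-20,0,0,0,0],[0,0,0,0,0,0],[0,0,0,0,0,0]]'
python3 - <<'E'
from h import *
t=bot.get_obs()["tool_pos"];print(t)
im=bot.capture("side")
print(red("side",(215,200,245,225),im), proj("side",[511.5,152.4,129]), proj("side",t))
cv2.imwrite("pics/e.png",cv2.resize(im[120:290,140:340,::-1],(700,595),interpolation=2))
E
```

```text
time: 3.15
tool_pos: [511.3, 148.2, 226.6]
tcp_rot: [3.141, 0.0, 0.001]
contact_force: [-0.6, 0.7, 0.3]
grip_width: 54.8
finger_force: 0.0
[511.30334744 148.19261652 226.58983473]
(array([228.5, 215. ]), array([228.57142857, 215.16326531]), 49) [228.46984359 215.14707657] [226.31329404 180.40339258]
```

View pics/e.png

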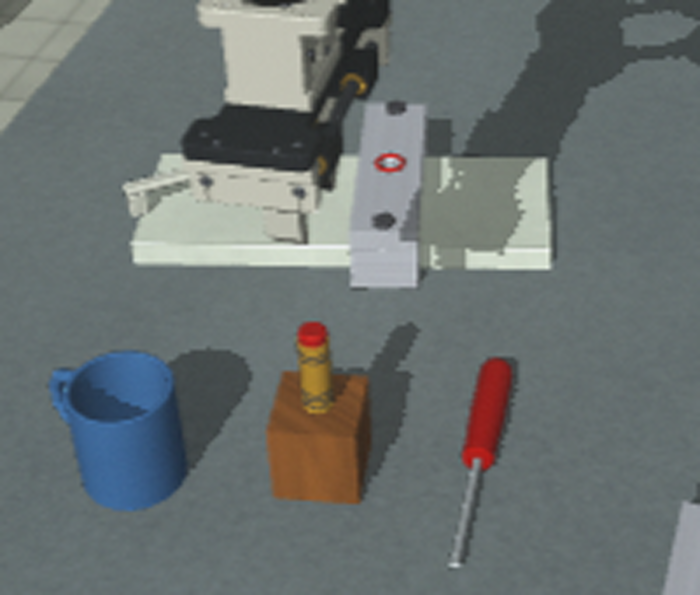

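View: the open gripper is above the punch (cap at crop (312,333)), and mug, driver and pull handle are clear of the descent. Going down and gripping.

```bash
python3 -m jog '[[0,-4,20,0,0,0],[0,0,40,0,0,0],[0,0,40,0,0,0],[0,0,30,0,0,0],[0,0,17,0,0,0],[0,0,0,0,0,0],[0,0,0,0,0,0]]' && python3 -m jog '[[0,0,0,0,0,0],[0,0,0,0,0,0],[0,0,0,0,0,0],[0,0,0,0,0,0],[0,0,0,0,0,0],[0,0,0,0,0,0]]' 0
```

```text
time: 3.9
tool_pos: [511.9, 151.4, 80.2]
tcp_rot: [3.141, -0.0, -0.002]
contact_force: [1.7, 1.1, 0.1]
grip_width: 55.0
finger_force: 0.0
time: 4.5
tool_pos: [511.5, 152.3, 80.0]
tcp_rot: [3.142, -0.0, -0.0]
contact_force: [0.1, -0.3, 2.1]
grip_width: 20.4
finger_force: 30.0
```

```bash
python3 -m jog '[[0,0,-10,0,0,0],[0,0,-25,0,0,0],[0,0,-40,0,0,0],[0,0,-35,0,0,0],[3,20,0,0,0,0],[3,40,0,0,0,0],[3,45,0,0,0,0],[3,45,0,0,0,0],[3,45,0,0,0,0],[3,45,0,0,0,0],[3,40,0,0,0,0],[2,31,20,0,0,0]]' && python3 -m jog '[[0,0,10,0,0,0],[0,0,0,0,0,0],[0,0,0,0,0,0],[0,0,0,0,0,0]]'
python3 - <<'E'
from h import *
t=np.array(bot.get_obs()["tool_pos"]);print(t)
a=bot.capture("top");b=bot.capture("side")
g=np.array([534.2,-158.9,62]); print("guide px",proj("top",g),proj("side",g),"tip px if held straight",proj("side",t+[0,0,-74]),proj("side",t+[0,0,-14]))
x,y=np.round(proj("side",g)).astype(int)
cv2.imwrite("pics/f.png",cv2.resize(b[y-60:y+30,x-50:x+50,::-1],None,fx=6,fy=6,interpolation=2))
print(x-50,y-60)
E
```

```text
time: 5.7
tool_pos: [535.7, -161.9, 172.3]
tcp_rot: [3.139, -0.005, -0.002]
contact_force: [0.7, -0.1, -2.2]
grip_width: 20.6
finger_force: 30.0
time: 6.1
tool_pos: [534.8, -157.6, 160.6]
tcp_rot: [3.141, -0.001, 0.001]
contact_force: [0.5, 0.8, -1.5]
grip_width: 20.7
finger_force: 30.0
[ 534.76723145 -157.64115909  160.63201701]
guide px [306.11509954 175.86712253] [250.67951352 165.72261916] tip px if held straight [250.16130608 159.10445347] [249.54753781 141.75665566]
201 106
```

View pics/f.png

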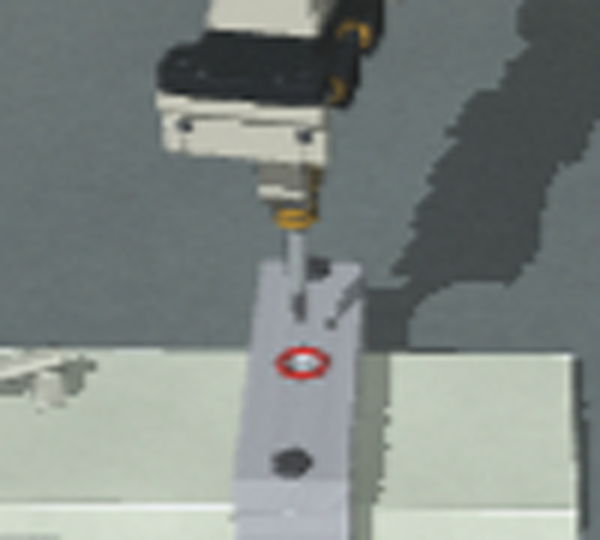

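The picture shows the tip at crop (299,320), which is pixel (251,159), just above the ring at crop (302,362), pixel (251,166). That matches the predicted offset, so I'll make a small correction and lower.

```bash
python3 -m jog '[[-0.5,1.2,0,0,0,0],[0,0,8,0,0,0],[0,0,8,0,0,0],[0,0,5,0,0,0],[0,0,5,0,0,0],[0,0,5,0,0,0],[0,0,4,0,0,0],[0,0,3,0,0,0],[0,0,0,0,0,0],[0,0,0,0,0,0]]' && python3 -m jog '[[0,0,1,0,0,0],[0,0,1,0,0,0],[0,0,1,0,0,0],[0,0,0,0,0,0]]'
```

```text
time: 7.2
tool_pos: [533.9, -160.0, 121.8]
tcp_rot: [3.141, -0.0, -0.0]
contact_force: [0.5, 0.1, -1.2]
grip_width: 21.0
finger_force: 30.0
time: 7.6
tool_pos: [533.8, -159.9, 118.6]
tcp_rot: [-3.142, 0.0, -0.0]
contact_force: [0.4, -0.3, -1.6]
grip_width: 20.8
finger_force: 30.0
```

```bash
for i in 1; do python3 -m jog '[[0.4,-1,0,0,0,0],[0,0,1,0,0,0],[0,0,1,0,0,0],[0,0,1,0,0,0],[0,0,0,0,0,0]]'; done; python3 -m jog '[[0,0,1,0,0,0],[0,0,1,0,0,0],[0,0,1,0,0,0],[0,0,1,0,0,0],[0,0,0,0,0,0]]'; python3 -m jog '[[0,0,1,0,0,0],[0,0,1,0,0,0],[0,0,1,0,0,0],[0,0,1,0,0,0],[0,0,0,0,0,0]]'
```

```text
time: 8.1
tool_pos: [534.1, -158.9, 115.5]
tcp_rot: [-3.141, 0.0, -0.0]
contact_force: [1.2, -0.1, -1.9]
grip_width: 20.3
finger_force: 30.0
time: 8.6
tool_pos: [534.2, -158.9, 111.5]
tcp_rot: [-3.142, 0.0, -0.0]
contact_force: [-0.8, 0.1, -2.9]
grip_width: 20.9
finger_force: 30.0
time: 9.1
tool_pos: [534.1, -158.9, 107.5]
tcp_rot: [-3.142, 0.0, -0.0]
contact_force: [-0.4, -0.7, -1.1]
grip_width: 20.7
finger_force: 30.0
```

The nose is in the hole at about -26 mm with no contact force. Now I'll feel for the drawer front.

```bash
for i in 1; do python3 -m jog '[[0,0,1,0,0,0],[0,0,1,0,0,0],[0,0,1,0,0,0],[0,0,0,0,0,0]]'; python3 -m jog '[[0,0,1,0,0,0],[0,0,1,0,0,0],[0,0,1,0,0,0],[0,0,0,0,0,0]]'; python3 -m jog '[[0,0,1,0,0,0],[0,0,1,0,0,0],[0,0,0,0,0,0]]'; done
```

```text
time: 9.5
tool_pos: [534.1, -158.9, 104.5]
tcp_rot: [-3.142, 0.0, -0.0]
contact_force: [0.3, 0.1, -1.3]
grip_width: 20.8
finger_force: 30.0
time: 9.9
tool_pos: [534.2, -158.9, 101.5]
tcp_rot: [-3.142, 0.0, -0.0]
contact_force: [-0.2, -0.0, -1.9]
grip_width: 20.6
finger_force: 30.0
time: 10.2
tool_pos: [534.1, -158.9, 99.5]
tcp_rot: [-3.142, 0.0, -0.0]
contact_force: [-0.3, -0.4, -1.8]
grip_width: 20.6
finger_force: 30.0
```

```bash
python3 -m jog '[[0,0,1,0,0,0],[0,0,1,0,0,0],[0,0,0,0,0,0]]'; python3 -m jog '[[0,0,1,0,0,0],[0,0,1,0,0,0],[0,0,0,0,0,0]]'; python3 -m jog '[[0,0,1,0,0,0],[0,0,1,0,0,0],[0,0,0,0,0,0]]'
```

```text
time: 10.5
tool_pos: [534.2, -158.9, 97.5]
tcp_rot: [-3.142, 0.0, -0.0]
contact_force: [0.8, -0.0, -1.4]
grip_width: 20.9
finger_force: 30.0
time: 10.8
tool_pos: [534.3, -158.9, 95.6]
tcp_rot: [3.141, -0.0, -0.0]
contact_force: [1.1, -0.6, -1.2]
grip_width: 20.5
finger_force: 30.0
time: 11.1
tool_pos: [534.4, -159.0, 94.1]
tcp_rot: [3.141, -0.001, -0.0]
contact_force: [-1.0, -0.6, 2.4]
grip_width: 20.4
finger_force: 30.0
```

```bash
python3 -m jog '[[0,0,1,0,0,0],[0,0,1,0,0,0],[0,0,0,0,0,0]]'; python3 -m jog '[[0,0,1,0,0,0],[0,0,1,0,0,0],[0,0,0,0,0,0]]'
```

```text
time: 11.4
tool_pos: [534.6, -159.1, 92.4]
tcp_rot: [3.141, -0.001, -0.0]
contact_force: [-1.0, 1.3, 6.9]
grip_width: 20.4
finger_force: 30.0
time: 11.7
tool_pos: [534.6, -159.1, 90.6]
tcp_rot: [3.141, -0.001, -0.0]
contact_force: [-1.1, 0.4, 8.5]
grip_width: 20.8
finger_force: 30.0
```

```bash
python3 -m jog '[[0,0,0.7,0,0,0],[0,0,0.7,0,0,0],[0,0,0,0,0,0]]'; python3 -m jog '[[0,0,0.6,0,0,0],[0,0,0.6,0,0,0],[0,0,0,0,0,0]]'
```

```text
time: 12.0
tool_pos: [534.6, -159.1, 89.4]
tcp_rot: [3.141, -0.001, -0.0]
contact_force: [-1.9, 1.2, 10.0]
grip_width: 20.6
finger_force: 30.0
time: 12.3
tool_pos: [534.5, -159.1, 87.8]
tcp_rot: [3.141, -0.001, -0.0]
contact_force: [-1.4, 0.4, 5.0]
grip_width: 20.5
finger_force: 30.0
```

```bash
python3 -m jog '[[0,0,0.6,0,0,0],[0,0,0.4,0,0,0],[0,0,0,0,0,0]]'
```

```text
time: 12.6
tool_pos: [534.5, -159.0, 86.8]
tcp_rot: [3.141, -0.001, -0.0]
contact_force: [-1.5, 0.8, 4.6]
grip_width: 20.5
finger_force: 30.0
```

```bash
python3 -m jog '[[0,0,0.5,0,0,0],[0,0,0.4,0,0,0],[0,0,0,0,0,0]]'
```

```text
time: 12.9
tool_pos: [534.4, -159.0, 85.4]
tcp_rot: [3.141, -0.001, -0.0]
contact_force: [0.0, 0.4, 4.9]
grip_width: 20.7
finger_force: 30.0
```

The spring has tripped: force peaked at about 11.7 N, then fell and stayed flat. Now I'll retract and carry the punch back above the block.

```bash
python3 -m jog '[[0,0,-5,0,0,0],[0,0,-10,0,0,0],[0,0,-15,0,0,0],[0,0,-20,0,0,0],[0,0,-25,0,0,0],[0,0,-30,0,0,0],[0,0,0,0,0,0],[-3,-20,0,0,0,0],[-3,-40,0,0,0,0],[-3,-45,0,0,0,0],[-3,-45,0,0,0,0],[-3,-45,0,0,0,0]]' && python3 -m jog '[[-3,-45,0,0,0,0],[-3,-40,0,0,0,0],[-2,-21,0,0,0,0],[0,-10,10,0,0,0],[0,0,10,0,0,0],[0,0,0,0,0,0],[0,0,0,0,0,0],[0,0,0,0,0,0]]'
python3 - <<'E'
from h import *
t=np.array(bot.get_obs()["tool_pos"]);print(t)
b=bot.capture("side")
s=np.array([511.5,152.4,66]); x,y=np.round(proj("side",s)).astype(int)
print("hole",proj("side",s),"tip",proj("side",t+[0,0,-74]),"shoulder",proj("side",t+[0,0,-14]),x-50,y-70)
cv2.imwrite("pics/g.png",cv2.resize(b[y-70:y+30,x-50:x+50,::-1],None,fx=6,fy=6,interpolation=2))
E
```

```text
time: 14.1
tool_pos: [518.2, 37.7, 189.3]
tcp_rot: [-3.141, 0.002, -0.001]
contact_force: [1.0, -0.7, -1.3]
grip_width: 20.6
finger_force: 30.0
time: 14.9
tool_pos: [511.7, 151.0, 170.2]
tcp_rot: [3.141, -0.0, -0.002]
contact_force: [-0.3, 0.2, -1.5]
grip_width: 20.3
finger_force: 30.0
[511.66835248 150.95079179 170.22870791]
hole [230.08310261 234.72249598] tip [229.42203373 225.11711573] shoulder [227.83425741 205.78885679] 180 165
```

View pics/g.png

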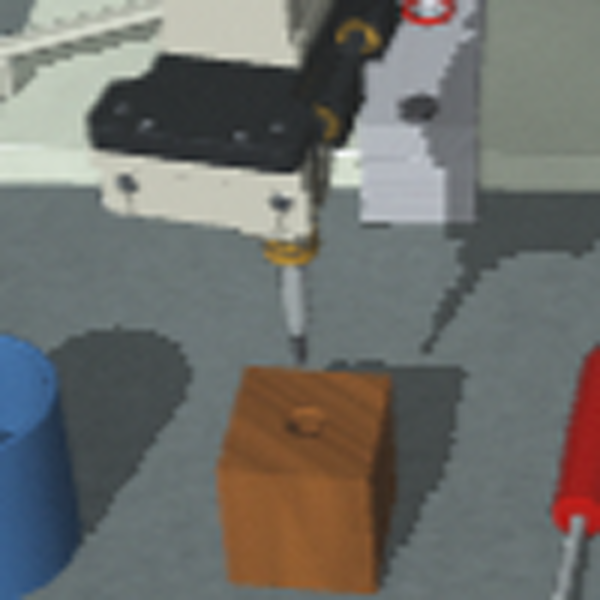

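View: the tip at crop (301,362) sits above the hole at crop (306,423), in line as predicted. Nudging 1.3 mm in y and lowering.

```bash
python3 -m jog '[[-0.2,-1.4,0,0,0,0],[0,0,8,0,0,0],[0,0,8,0,0,0],[0,0,8,0,0,0],[0,0,6,0,0,0],[0,0,5,0,0,0],[0,0,5,0,0,0],[0,0,3,0,0,0],[0,0,0,0,0,0],[0,0,0,0,0,0]]'; python3 -m jog '[[0,0,2,0,0,0],[0,0,2,0,0,0],[0,0,2,0,0,0],[0,0,2,0,0,0],[0,0,2,0,0,0],[0,0,2,0,0,0],[0,0,0,0,0,0]]'
```

```text
time: 15.95
tool_pos: [511.2, 153.5, 127.3]
tcp_rot: [3.142, -0.0, -0.0]
contact_force: [0.0, -0.1, -1.4]
grip_width: 20.5
finger_force: 30.0
time: 16.65
tool_pos: [510.9, 153.4, 114.8]
tcp_rot: [3.141, 0.001, -0.0]
contact_force: [-0.6, 1.0, -1.4]
grip_width: 20.8
finger_force: 30.0
```

```bash
python3 -m jog '[[0.4,1,2,0,0,0],[0,0,4,0,0,0],[0,0,5,0,0,0],[0,0,5,0,0,0],[0,0,5,0,0,0],[0,0,5,0,0,0],[0,0,4,0,0,0],[0,0,2,0,0,0],[0,0,0,0,0,0]]'; python3 -m jog '[[0,0,1,0,0,0],[0,0,1,0,0,0],[0,0,0,0,0,0]]'
```

```text
time: 17.55
tool_pos: [511.4, 152.5, 82.8]
tcp_rot: [3.141, 0.001, -0.0]
contact_force: [0.6, -0.4, -1.1]
grip_width: 20.8
finger_force: 30.0
time: 17.85
tool_pos: [511.5, 152.5, 81.2]
tcp_rot: [3.142, -0.0, -0.0]
contact_force: [0.0, 0.3, -2.5]
grip_width: 20.7
finger_force: 30.0
```

```bash
python3 -m jog '[[0,0,0.7,0,0,0],[0,0,0.7,0,0,0],[0,0,0,0,0,0]]'; python3 -m jog '[[0,0,0.5,0,0,0],[0,0,0,0,0,0]]'
```

```text
time: 18.15
tool_pos: [511.6, 152.5, 80.0]
tcp_rot: [3.142, -0.0, -0.0]
contact_force: [-1.3, -0.1, 0.6]
grip_width: 20.4
finger_force: 30.0
time: 18.35
tool_pos: [511.6, 152.5, 80.0]
tcp_rot: [3.142, -0.001, -0.0]
contact_force: [-2.2, -0.7, 5.3]
grip_width: 20.7
finger_force: 30.0
```

Contact: the shoulder is on the block at TCP 80.0, the same height as when it was picked. Release and rise.

```bash
python3 -m jog '[[0,0,0,0,0,0],[0,0,0,0,0,0],[0,0,0,0,0,0],[0,0,0,0,0,0],[0,0,0,0,0,0]]' 60; python3 -m jog '[[0,0,-10,0,0,0],[0,0,-25,0,0,0],[0,0,-40,0,0,0],[0,0,-40,0,0,0],[0,0,-30,0,0,0],[0,0,0,0,0,0],[0,40,0,0,0,0],[0,45,0,0,0,0],[0,45,0,0,0,0],[0,30,0,0,0,0],[0,0,0,0,0,0],[0,0,0,0,0,0]]'
python3 - <<'E'
from h import *
a=bot.capture("top");b=bot.capture("side")
c1=red("top",(190,165,212,190),a);c2=red("side",(220,205,240,224),b)
print(c1,c2,tri(c1[1],c2[1]))
cv2.imwrite("pics/z.png",b[130:300,140:310,::-1].repeat(3,0).repeat(3,1))
E
```

```text
time: 18.85
tool_pos: [511.5, 152.5, 79.2]
tcp_rot: [3.141, 0.0, -0.0]
contact_force: [0.7, -0.2, -0.3]
grip_width: 53.7
finger_force: 0.0
time: 20.05
tool_pos: [511.2, -7.8, 224.0]
tcp_rot: [-3.141, 0.001, -0.002]
contact_force: [-1.1, -0.1, 0.4]
grip_width: 55.5
finger_force: 0.0
(array([199. , 176.5]), array([198.91891892, 176.45945946]), 37) (array([228.5, 215.5]), array([228.46808511, 215.31914894]), 47) (array([511.3287259 , 153.26604775, 129.24431449]), np.float64(0.1702275315608274))
```

View pics/z.png

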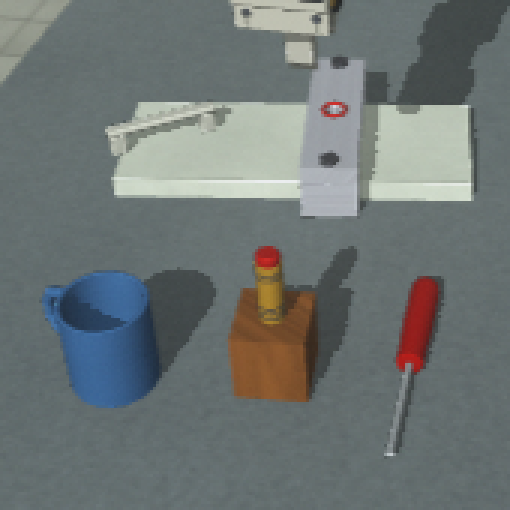

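The punch stands upright and home in the block at crop (268,285). Its cap is within 1 mm of where it started, and the mug, driver and pull handle are undisturbed.

```bash
python3 -c "
from plant import bot
print(bot.close_job())"
```

```text
the job is handed in; nothing more can be done
None
```

The punch was tripped in the guide at a peak of about 12 N and put back upright and fully home in its block, nothing else was disturbed, and the job is handed in; no verdict was returned.

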